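Clamp a tin in the labelling jig

ROBOT

A 6-joint arm with a two-finger parallel gripper is mounted at the origin on a cart in front of the work surface, level with it; the furniture and walls round the work are solid. World frame = base frame: x ahead of the robot, y to its left, z up, the work surface at z = 0. Lengths are in m, angles in rad, forces in N, time in s.
With the tool pointing down it reaches from about 0.35 to 0.775 m from the base axis. Payload 7.3 kg.
Tool frame: the origin (TCP) lies at the very end of the fingers, on their centre line; the grasp point (between the pads) lies 19 mm behind it; z points along the fingers, y is the direction in which the jaws open and shut (so a half turn about z gives the same grasp; the last joint's range is limited). The gripper opens to 92 mm and grips with 3 to 60 N. Pads are 19 mm wide; open, the fingers measure 130 mm over their backs; the gripper's body (75 mm by 190 mm) begins 47 mm behind the grasp point.
Start: joints at [-1.43, 0.342, 1.524, -0, 1.275, -0.146], TCP at [0.149, -0.504, 0.227] pointing down, gripper open.
Joint ranges: [-2.53, 2.53], [-0.77, 2.02], [0.04, 2.7], [-1, 4.14], [0.28, 2.66], [-3.11, 3.11]. Speed limits (rad/s): [2.57, 2.57, 3.14, 3.14, 3.14, 3.14].

INTERFACE

Orientations are given as [roll, pitch, yaw] about the fixed x, y, z axes, in that order (R = Rz(yaw) Ry(pitch) Rx(roll)).
In Python, from cell import robot gives the robot as it stands.
- The arm moves only by the shell command python3 -m pendant 'ROWS' [OPENING] [FORCE]. ROWS is JSON, a list of rows, each a list of 2 entries, a list of its own where there are three numbers: the shift along the tool's x, y, z in mm, then the turn about the tool's z in degrees. In form: [[[x, y, z], turn], ...]. A call has 1 to 10 rows; each row is the pose to reach, as a shift and turn from the pose measured when the call began, along the tool's axes at that moment; what a row does not reach only later rows make up. A row lasts 1/12 s, in which the tool goes at most 41.7 mm and 7.16 degrees, less where a joint would pass 70% of its speed; a pose out of reach is approached as far as the arm can. A call with a gripper value outside its range is refused whole. OPENING is the opening, from 0 (shut) to 1 (fully open), set as the call begins (- or left out, the last holds). The fingers move at their own pace and stop on an object; FORCE is the grip in N (left out, the last holds). Time passes only in rows, so rows that repeat a pose let the fingers close. It gives the time, the measured TCP pose, the force and the opening at its end, in the units of the state.
- robot.observe(): the state, without advancing time (a new reading comes with each control period).
- robot.read_camera(name): name is "side" or "top"; returns the picture (384x512x3 uint8, red, green, blue); there is no depth.
- robot.calibration(name): a dict with "vfov" (degrees; the focal length in pixels is half the picture's height over the tangent of half this angle, whatever the lens; pixels are square), "cx", "cy" (the principal point, pixels), "rvec" (rotation vector, rad) and "tvec" (3), from world to camera coordinates, as OpenCV has them. Camera axes: x right, y down, z forward; pixel columns grow to the right and rows downward; lengths in m; the calibration is good to about 2 mm. A picture is of the moment at which its call begins. calibration takes no time and is no camera call.
- robot.hand_in(): hands the job in, once; it reports no verdict.
Trained networks look in the newest picture that a camera, given by its name, has taken for a name from the list of things; names that differ only in an ending like _2 or _b are one class to them, and where a whole thing is asked for, a point or a joint stands for the part that bears it (a point fixed in the world has none). Each returns a list of dicts, best first, with "p" (0 to 1); they miss things now and then, are a little off and sometimes report something else, mostly with a low value. They report only what shows in the picture. A call takes as long as a camera call. They do not tell look-alikes from the thing itself.
- robot.find_in(camera, query): "xy" ([column, row] as shares, 0 to 1, of the picture: columns of its width, rows of its height, amid what is visible of it).
The state is a dict: "time": time; "qpos": joint angles; "qvel": joint speeds; "joint_efforts": joint torques, N m; "tool_pos": TCP position; "tool_rot": TCP orientation; "contact_force": force on the tool from outside, world axes, zero at the start; "torque": the same for the moment, N m; "opening": finger opening in m.
Only numpy, scipy, OpenCV 4.12 (cv2) and the standard library are available. Lean on these libraries where they do the work, as an engineer would, in place of code of your own. Each camera call takes 0.05 s, during which the arm holds its last target.

TASK

Get the tin ready for labelling: with the fingertips, push it across the wooden jig until it sits fully home against both walls of the vee, then push the black-handled clamp lever over past its middle so that it snaps down by itself and stays pressed on the tin's lid. Only push the tin, never lift or tip it, and leave the other things on the table where they are.

Things in the scene. Friction and masses are not known exactly. Their poses are not given: they have to be found in the camera images.
- jig: Wooden jig fixed to the table. Origin: on the table, under the home tin's axis. +y runs out of the vee, +x away from the clamp, z up. Base 18 mm thick, y -36 to +130, x -46 to +51 mm, with a 62 mm wide tab to x = -98. Vee: two walls 60 degrees apart, 8 mm thick, tops z = 60 mm, mouth 76 mm wide, touching the home tin at x = +-25, y = -14. Clamp bracket: x -50 to -86, 36 mm wide about y = 0, top z = 114 mm.
- vee_home (a point): Point on the top of the jig's base board (18 mm above the table) where the centre of the tin's underside comes to stand when it is fully home against both walls.
- tin: Printed metal tin, upright cylinder 57 mm in diameter, 72 mm high, about 0.18 kg, standing loose on the jig's base board some 50 to 75 mm out from home (towards jig +y). Origin: centre of its underside, z up. It slides when pushed low, about 30 mm above the board, and tips when pushed near its top. Push it straight at home: pushed hard against one wall only, it wedges there.
- tin_center (a point): Centre of the tin, half-way up (36 mm above its underside).
- clamp (a joint): Lever angle, rad, about jig +y. 0 = open on its stop, leaning 25 degrees from upright to jig -x; grows as it swings to jig +x. 2.0 = level, pad pressing on the home tin's lid (with no tin: 2.16). A spring holds it at either end; dead centre at 0.75 (18 degrees past upright), then it snaps over by itself. About 2 N at the handle starts it.
- clamp_handle (a point): Middle of the lever's handle, a black cross-bar 14 mm thick, 50 mm long along jig y, 95 mm from the pivot (pivot: jig x -62, y 0, z 106 mm). Open, it is at jig x -102, y 0, z 192 mm. The steel arm below it is 14 mm wide (y), 7 mm thick; a rubber pad juts 16 mm from the arm's centre line on its jig +x side, 62 mm from the pivot.
- stamp: Bystander: wooden hand stamp, 26 x 34 x 62 mm, upright on the table beside the base board, near the bracket on the jig's +y side. Origin: centre of its underside.
- labels: Bystander: small stack of white labels, 31 x 45 x 10 mm, on the table next to the stamp, farther along jig +y. Origin: centre of its underside.
- honey: Bystander: honey jar, 64 mm diameter, 97 mm high, behind the flip-lid bin. Origin: centre of its underside.
- ball: Bystander: rattan ball, 57 mm wide, 53 mm high, beside the honey jar. Origin: centre of its underside.
- sign: Bystander: small acrylic price-card holder, 26 x 62 x 51 mm, at the left front of the table. Origin: centre of its underside.
Things that resemble listed ones, but are neither listed nor needed, are in the scene too. What is shaped like the tin but red is not meant.

How it is judged:
On the way, in this order (a step that is already met when the one before it is completed fails the run):
1. the tin stands fully home in the vee, the clamp still open (horizontal distance between tin and vee_home below 0.005 m and value of joint clamp below 0.5 rad), for 0.2 s.
2. the clamp lever has snapped over and presses on the tin's lid (value of joint clamp above 1.9 rad and contact force between clamp and tin above 1 N), for 0.2 s.
At the end, for the whole second after the job is handed in: the tin stands upright and still on the board within 5 mm of its home in the vee, and the clamp lever lies over (1.9 to 2.09 rad), pressing on its lid with over 1 N (all of step 2 and horizontal distance between tin and vee_home below 0.005 m and value of joint clamp below 2.09 rad and angle between tin's own z axis and vertical below 0.05 rad and linear speed of tin below 0.01 m/s and height (world z) of tin below 0.021 m); the robot touches nothing.
It fails at once if the tin is lifted more than 10 mm off the board (height (world z) of tin above 0.028 m).
It fails at once if the tin is tipped by more than 15 degrees (angle between tin's own z axis and vertical above 0.26 rad).
It fails at once if the stamp, labels, honey jar, rattan ball or price sign is moved by more than 20 mm (distance of any of stamp, labels, honey, ball, sign from where it was at the start of the episode above 0.02 m).
It also fails if it takes over 42 s, if anything falls off the work surface, if the arm or the gripper's body presses on something with over 40 N, if the wrist force passes 120 N, or if a joint passes its speed limit or range.

## Working session

There is one attempt and no reset: what is moved stays moved. The work goes in short steps, Python scripts to look and compute and a shell command to move; the robot and the scene stay as the last step left them, time stands still between calls to the robot, and variables do not carry over. Pictures are saved under pics/ and viewed, and the job is handed in when it is done.

```bash
ls; mkdir -p pics; python3 - <<'E'
from cell import robot
import cv2
print(robot.observe())
for n in ("side","top"):
    im=robot.read_camera(n); cv2.imwrite(f"pics/{n}0.png",im[:,:,::-1]); print(n,robot.calibration(n))
    for q in ("tin","jig","clamp_handle","vee_home","stamp"):
        r=robot.find_in(n,q)
        print(q,[([round(d["xy"][0]*512),round(d["xy"][1]*384)],round(d["p"],2)) for d in r[:3]])
E
```

```text
pics
{'time': 0.0, 'qpos': array([-1.42995199e+00,  3.42720240e-01,  1.52499641e+00, -3.39610740e-05,
        1.27540843e+00, -1.45992125e-01]), 'qvel': array([ 0.00184716, -0.00131636,  0.00045903,  0.00124626,  0.00150883,
        0.00091062]), 'joint_efforts': array([-2.39805006e-03, -4.31252682e+01, -2.44216275e+01,  7.15808664e-02,
        5.61466638e-02, -1.40615430e-04]), 'tool_pos': array([ 0.14849085, -0.50314313,  0.22605345]), 'tool_rot': array([-3.14007181e+00, -1.90798361e-04,  2.86846230e-01]), 'contact_force': array([-1.25801676,  0.0877412 ,  0.75687674]), 'torque': array([ 0.04946033, -0.04033083,  0.00204512]), 'opening': 0.09182277392892811}
side {'vfov': 44.30460526928803, 'cx': 256.135720296175, 'cy': 189.9997616688082, 'rvec': array([ 1.84914679, -1.64700184,  0.68181597]), 'tvec': array([-0.09125141,  0.5032564 ,  1.04520046])}
tin [([319, 245], 0.82), ([218, 163], 0.8)]
jig [([330, 256], 0.88), ([322, 246], 0.67)]
clamp_handle [([340, 245], 0.73)]
vee_home [([329, 259], 0.9)]
stamp [([311, 275], 0.49)]
top {'vfov': 49.333829643127274, 'cx': 258.4237952752677, 'cy': 198.00147466143912, 'rvec': array([ 2.43609603, -1.41004779,  0.27376809]), 'tvec': array([-0.28123411,  0.49500087,  1.0790045 ])}
tin [([311, 269], 0.91), ([245, 128], 0.61)]
jig [([307, 283], 0.69)]
clamp_handle [([319, 306], 0.6)]
vee_home [([314, 281], 0.59)]
stamp []
```

```bash
python3 - <<'E'
import cv2
for n,(x0,x1,y0,y1) in {"side":(240,420,190,325),"top":(220,400,210,345)}.items():
    im=cv2.imread(f"pics/{n}0.png"); cv2.imwrite(f"pics/{n}0c.png",cv2.resize(im[y0:y1,x0:x1],(800,600),interpolation=cv2.INTER_CUBIC))
E
```

```text
(no output)
```

View pics/side0.png

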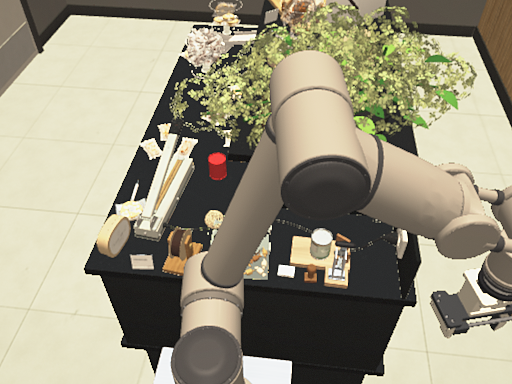

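View pics/top0.png

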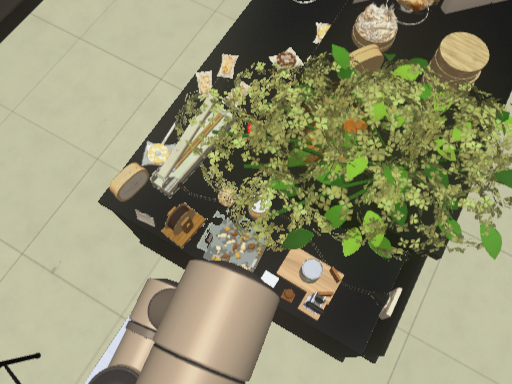

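```bash
echo
```

```text
(no output)
```

View pics/side0c.png

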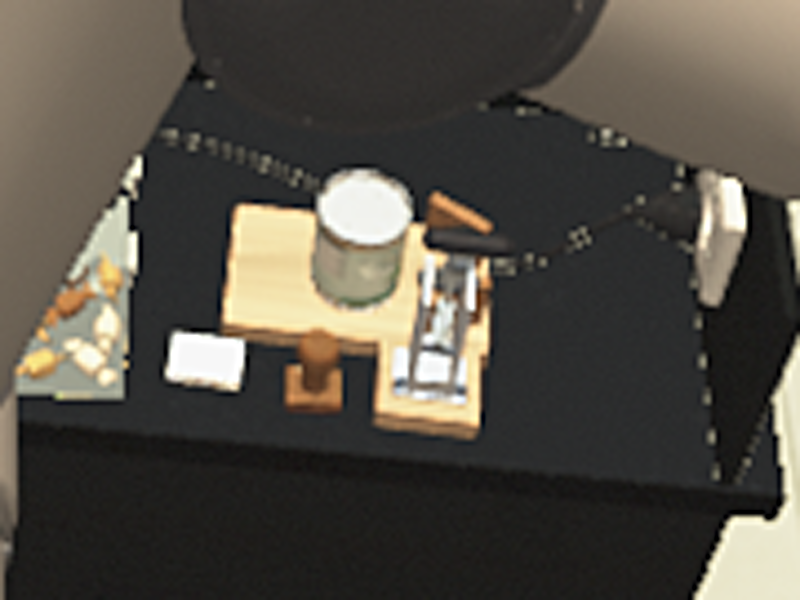

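View pics/top0c.png

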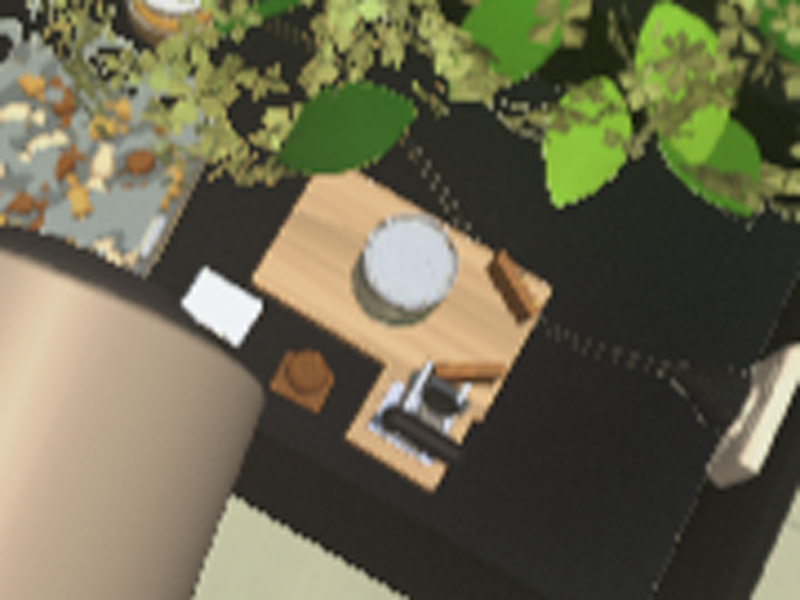

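```bash
cat > h.py <<'E'
import numpy as np,cv2
from cell import robot
def cam(n):
    c=robot.calibration(n); f=192/np.tan(np.radians(c["vfov"]/2))
    return np.array(c["rvec"]),np.array(c["tvec"]),np.array([[f,0,c["cx"]],[0,f,c["cy"]],[0,0,1.]])
C={n:cam(n) for n in("side","top")}
def proj(n,P):
    r,t,K=C[n]; return cv2.projectPoints(np.atleast_2d(np.array(P,float)),r,t,K,None)[0][:,0]
def ray_z(n,uv,z):
    r,t,K=C[n]; R=cv2.Rodrigues(r)[0]; o=-R.T@t; d=R.T@np.linalg.inv(K)@[uv[0],uv[1],1]
    return o+d*(z-o[2])/d[2]
def j2w(p,P):
    P=np.atleast_2d(P).astype(float); c,s=np.cos(p[2]),np.sin(p[2])
    return np.c_[p[0]+c*P[:,0]-s*P[:,1],p[1]+s*P[:,0]+c*P[:,1],P[:,2]]
E
python3 - <<'E'
from h import *
from scipy.optimize import least_squares
k=180/800
M=dict(top=((220,210),[((255,280),(-46,130,18)),((385,357),(-46,31,18)),((347,435),(-98,31,18)),((435,490),(-98,-31,18)),((550,290),(51,-36,18)),((330,170),(51,130,18)),((423,431),(-102,0,192))]),
 side=((240,190),[((235,205),(51,130,18)),((225,325),(-46,130,18)),((378,345),(-46,31,18)),((378,422),(-98,31,18)),((480,432),(-98,-31,18)),((468,243),(-102,0,192))]))
def res(p,full=False):
    o=[]
    for n,(of,L) in M.items():
        uv=np.array([l[0] for l in L])*k+of; P=np.array([l[1] for l in L])/1000
        o.append(proj(n,j2w(p,P))-uv)
    o=np.vstack(o); return o if full else o.ravel()
best=min((least_squares(res,[.55,-.2,y],loss="soft_l1") for y in np.arange(-3,3.2,1)),key=lambda s:s.cost)
p=best.x; print(p,np.degrees(p[2])); print(res(p,True).round(1)); np.save("jig.npy",p)
for n,uv in(("top",(410,262)),("side",(364,208))):
    w=ray_z(n,np.array(uv)*k+M[n][0],.090); c,s=np.cos(p[2]),np.sin(p[2]);d=w[:2]-p[:2]
    print(n,"tin",w,"jig",[c*d[0]+s*d[1],-s*d[0]+c*d[1]])
print("handle",j2w(p,[-.102,0,.192]))
s=robot.observe();print("tcp px",proj("side",s["tool_pos"]))
E
```

```text
[ 0.46543734 -0.27018847 -0.03400099] -1.9481133125036227
[[-1.2  0.1]
 [ 0.3  1.6]
 [-0.5  0.5]
 [-0.3  0.6]
 [ 1.  -0.3]
 [-0.8 -3.7]
 [ 0.4  1.7]
 [ 0.4 -0.2]
 [-0.6 -0.5]
 [ 0.6 -0.6]
 [-0.3 -2.2]
 [-0.1 -1.5]
 [-0.1  0.6]]
top tin [ 0.46710048 -0.21977102  0.09      ] jig [np.float64(-5.173490142515273e-05), np.float64(0.05044484075025846)]
side tin [ 0.46778502 -0.21925991  0.09      ] jig [np.float64(0.0006150320329510826), np.float64(0.050978932485681465)]
handle [[ 0.3634963  -0.26672103  0.192     ]]
tcp px [[468.21391532 329.59058225]]
```

The wanted tin is the silver/green one on the jig, at side (320,243) / top (312,270). The look-alikes are the red tin at side (218,166) and the honey jar near top (257,208); neither stands on the jig. The crops confirm the choice: the silver/green tin is on the board, about 50 mm out from home. I'll raise the tool, shut the fingers and move to the +y side of the tin.

```bash
python3 -m pendant '[[[0,0,-40],0],[[30,-18,-65],5],[[65,-38,-65],10],[[100,-59,-65],14],[[135,-79,-65],18.4],[[170,-100,-65],18.4],[[205,-121,-65],18.4],[[240,-141,-65],18.4],[[275,-162,-65],18.4],[[310,-182,-65],18.4]]' 0
cat > g.py <<'E'
from h import *
import sys
p=np.load("jig.npy")
s=robot.observe(); y=s["tool_rot"][2]; t=s["tool_pos"]
c,sn=np.cos(p[2]),np.sin(p[2]); d=t[:2]-p[:2]
print("t",round(s["time"],2),"tcp",t.round(4),"jig mm",(1000*np.array([c*d[0]+sn*d[1],-sn*d[0]+c*d[1],t[2]])).round(1),"yaw rel deg",np.degrees(y-p[2]).round(2),"F",s["contact_force"].round(1),"open",round(s["opening"],4))
if len(sys.argv)>1:
    T=j2w(p,np.array([float(a) for a in sys.argv[1:4]])/1000)[0]; v=T-t
    R=cv2.Rodrigues(np.zeros(3))[0]
    from scipy.spatial.transform import Rotation as Ro
    print("tool shift mm",(1000*Ro.from_euler("xyz",s["tool_rot"]).inv().apply(v)).round(1),"turn",np.degrees(y-p[2]).round(1))
E
python3 g.py 0 112 200
```

```text
time: 1.43
tool_pos: [0.3954, -0.2395, 0.292]
tool_rot: [3.141, -0.001, -0.034]
contact_force: [0.3, -0.8, 0.9]
opening: 0.0297
t 1.43 tcp [ 0.3954 -0.2395  0.292 ] jig mm [-71.1  28.3 292. ] yaw rel deg -0.02 F [ 0.3 -0.8  0.9] open 0.0297
tool shift mm [ 71.  -83.8  92. ] turn -0.0
```

```bash
python3 -m pendant '[[[24,-28,0],0],[[48,-56,0],0],[[71,-84,0],0],[[71,-84,30],0],[[71,-84,60],0],[[71,-84,90],0],[[71,-84,92],0],[[71,-84,92],0]]' 
python3 g.py
python3 - <<'E'
from h import *
for n in ("side","top"):
    im=robot.read_camera(n)[:,:,::-1]; cv2.imwrite(f"pics/{n}1.png",im)
    x0,y0=(240,190) if n=="side" else (220,210)
    cv2.imwrite(f"pics/{n}1c.png",cv2.resize(im[y0:y0+135,x0:x0+180],(800,600),interpolation=cv2.INTER_CUBIC))
E
```

```text
time: 2.1
tool_pos: [0.4686, -0.1577, 0.1992]
tool_rot: [-3.141, 0.003, -0.034]
contact_force: [0.2, -0.4, 0.6]
opening: 0.0001
t 2.1 tcp [ 0.4686 -0.1577  0.1992] jig mm [ -0.7 112.6 199.2] yaw rel deg -0.02 F [ 0.2 -0.4  0.6] open 0.0001
```

View pics/side1.png

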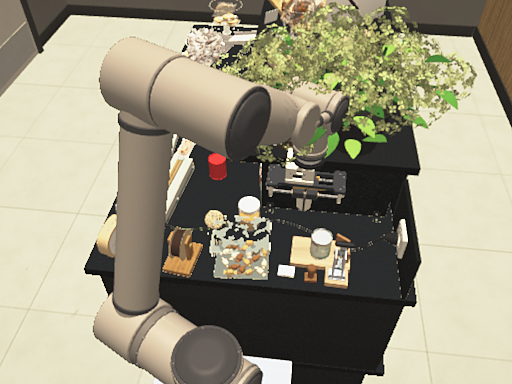

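View pics/top1.png

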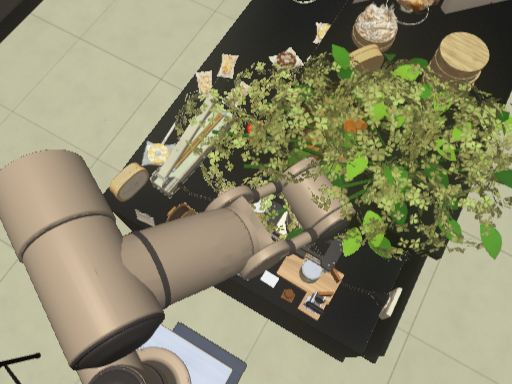

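View pics/side1c.png

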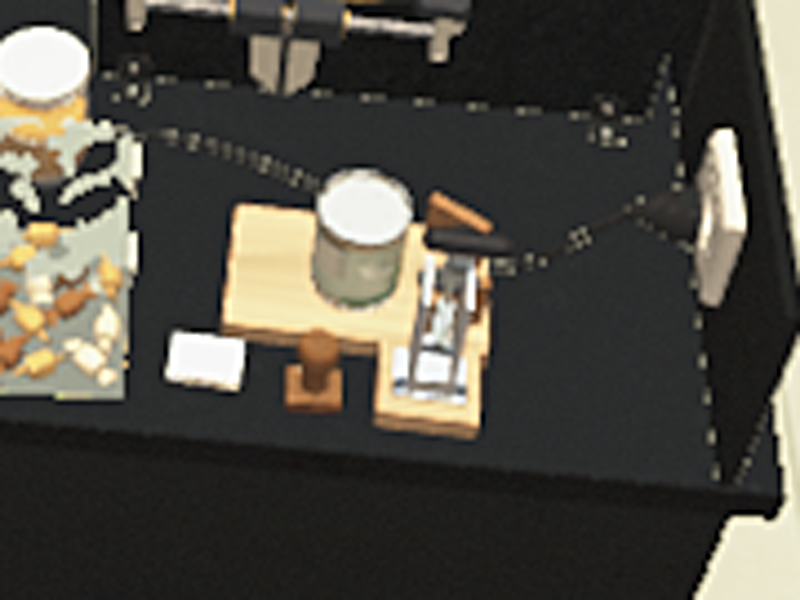

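```bash
python3 - <<'E'
from h import *
p=np.load("jig.npy"); k=180/800
s=robot.observe(); print((proj("side",s["tool_pos"])[0]-(240,190))/k)
im=cv2.imread("pics/side1.png"); cv2.imwrite("pics/side1d.png",cv2.resize(im[140:290,200:400],(800,600),interpolation=cv2.INTER_CUBIC))
c,sn=np.cos(p[2]),np.sin(p[2])
for nm,uv,z in(("bin r front low",(128,398),0),("bin r lid",(140,200),.06),("lid hi",(140,120),.1),("honey top",(42,62),.097),("stamp",(313,400),0)):
    w=ray_z("side",np.array(uv)*k+(240,190),z); d=w[:2]-p[:2]; print(nm,(1000*np.array([c*d[0]+sn*d[1],-sn*d[0]+c*d[1]])).round())
E
```

```text
[279.16062719  73.69749272]
bin r front low [-98. 183.]
bin r lid [ 11. 190.]
lid hi [ 43. 196.]
honey top [ 86. 265.]
stamp [-83.  69.]
```

View pics/side1d.png

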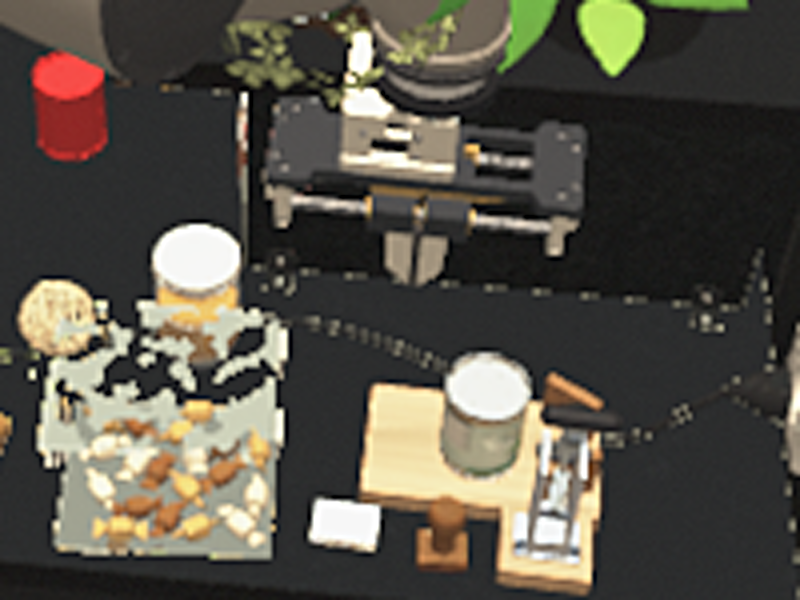

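```bash
python3 - <<'E'
from h import *
p=np.load("jig.npy"); k=180/800
c,sn=np.cos(p[2]),np.sin(p[2])
def jig(w): d=w[:2]-p[:2]; return (1000*np.array([c*d[0]+sn*d[1],-sn*d[0]+c*d[1]])).round()
for z in (0,.05,.1,.15):
    print(z,"side low",jig(ray_z("side",np.array((128,398))*k+(240,190),z)),"top",jig(ray_z("top",np.array((145,275))*k+(220,210),z)),"top back",jig(ray_z("top",np.array((205,170))*k+(220,210),z)),
     "side back", jig(ray_z("side",np.array((288,318))/4+(200,140),z)))
im=cv2.imread("pics/top0.png"); cv2.imwrite("pics/top0d.png",cv2.resize(im[190:290,180:313],(800,600),interpolation=cv2.INTER_CUBIC))
E
```

```text
0 side low [-98. 183.] top [-75. 190.] top back [  4. 193.] side back [121. 201.]
0.05 side low [-132.  179.] top [-83. 185.] top back [ -7. 188.] side back [ 77. 197.]
0.1 side low [-165.  176.] top [-91. 179.] top back [-19. 182.] side back [ 34. 193.]
0.15 side low [-199.  173.] top [-100.  174.] top back [-30. 177.] side back [-10. 189.]
```

View pics/top0d.png

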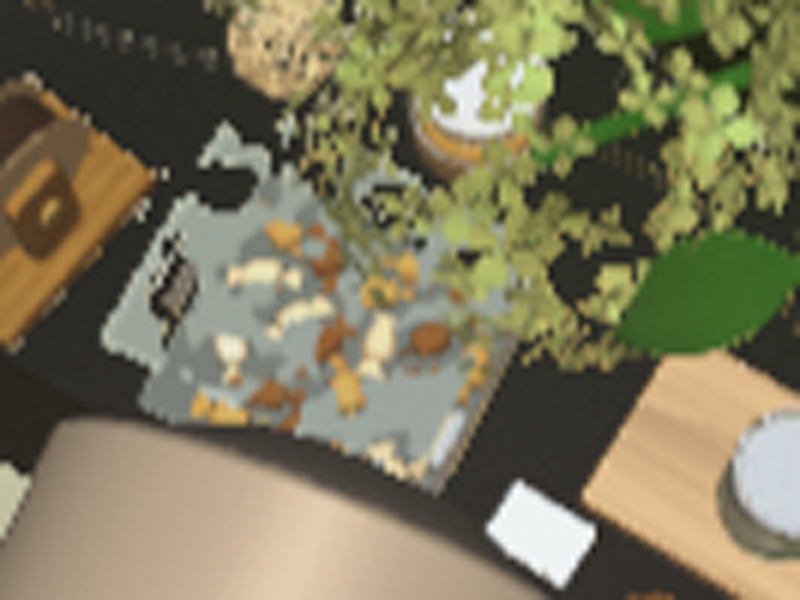

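```bash
python3 -c "
from cell import robot;print(robot.observe()['qpos'].round(2))"
python3 -m pendant '[[[0,2,0],7],[[0,4,0],14],[[0,6,0],21],[[1,8,0],28],[[1,9,0],35],[[1,9,0],42],[[1,9,0],49],[[1,9,0],56],[[1,9,0],63],[[1,9,0],70]]'
python3 g.py 0 103 35
```

```text
[-0.48  0.31  1.64 -0.    1.18  1.13]
time: 3.03
tool_pos: [0.4718, -0.1686, 0.2043]
tool_rot: [-3.136, -0.006, -1.263]
contact_force: [-0.2, 0.4, 0.0]
opening: 0.0005
t 3.03 tcp [ 0.4718 -0.1686  0.2043] jig mm [  3.  101.8 204.3] yaw rel deg -70.43 F [-0.2  0.4  0. ] open 0.0005
tool shift mm [ -3.1   3.3 169.2] turn -70.4
```

```bash
python3 -m pendant '[[[-3,2,0],7],[[-3,2,0],14],[[-3,2,0],19.6],[[-3,2,40],19.6],[[-3,2,80],19.6],[[-3,2,115],19.6],[[-3,2,140],19.6],[[-3,2,155],19.6],[[-3,2,160],19.6],[[-3,2,160],19.6]]'
python3 g.py 0 96 34
python3 - <<'E'
from h import *
for n in ("side","top"):
    im=robot.read_camera(n)[:,:,::-1]
    x0,y0=(240,190) if n=="side" else (220,210)
    cv2.imwrite(f"pics/{n}2c.png",cv2.resize(im[y0:y0+135,x0:x0+180],(800,600),interpolation=cv2.INTER_CUBIC))
E
```

```text
time: 3.87
tool_pos: [0.4708, -0.1675, 0.0447]
tool_rot: [-3.134, -0.004, -1.606]
contact_force: [-0.6, -0.5, 0.2]
opening: 0.0005
t 3.87 tcp [ 0.4708 -0.1675  0.0447] jig mm [  1.8 102.8  44.7] yaw rel deg -90.05 F [-0.6 -0.5  0.2] open 0.0005
tool shift mm [ 6.8  1.9 10.7] turn -90.1
```

View pics/side2c.png

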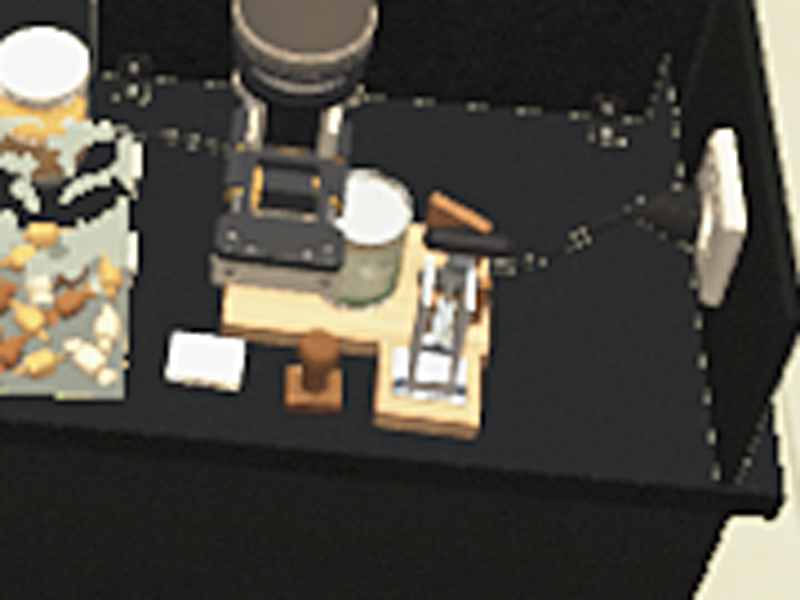

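View pics/top2c.png

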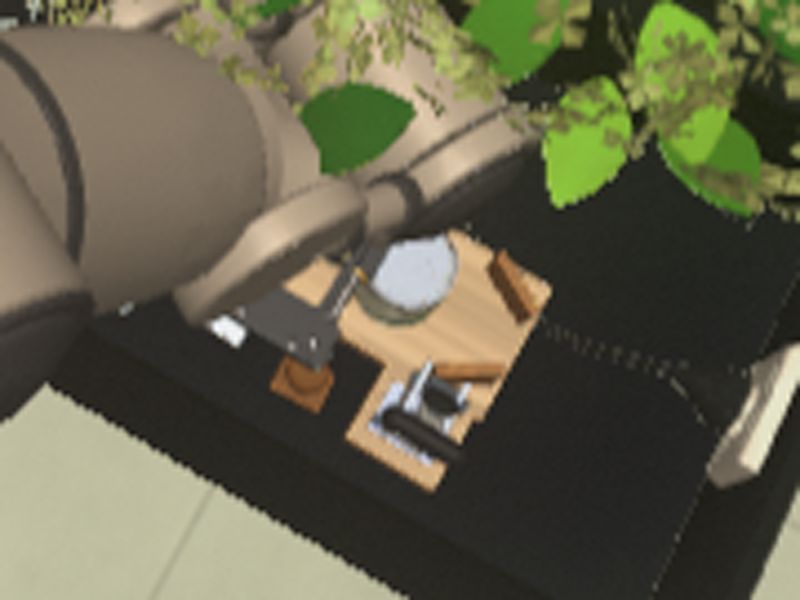

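```bash
python3 -m pendant '[[[2,2,6],0],[[5,2,10],0],[[9,2,10],0],[[13,2,10],0],[[17,2,10],0],[[21,2,10],0],[[25,2,10],0],[[29,2,10],0],[[33,2,10],0],[[36,2,10],0]]'
python3 g.py 0 66 34
```

```text
time: 4.8
tool_pos: [0.4683, -0.2042, 0.0362]
tool_rot: [-3.131, -0.005, -1.606]
contact_force: [-0.4, 1.7, -0.2]
opening: 0.0003
t 4.8 tcp [ 0.4683 -0.2042  0.0362] jig mm [ 0.7 66.  36.2] yaw rel deg -90.05 F [-0.4  1.7 -0.2] open 0.0003
tool shift mm [-0.   0.7  2.2] turn -90.0
```

```bash
python3 -m pendant '[[[-6,0,0],0],[[-12,0,-10],0],[[-14,0,-50],0],[[-14,0,-90],0],[[-14,0,-130],0],[[-14,0,-170],0],[[-14,0,-180],-7],[[-14,0,-180],-14],[[-14,0,-180],-21],[[-14,0,-180],-28]]'
python3 g.py 0 80 215
python3 - <<'E'
from h import *
for n in ("side","top"):
    im=robot.read_camera(n)[:,:,::-1]
    x0,y0=(240,190) if n=="side" else (220,210)
    cv2.imwrite(f"pics/{n}3c.png",cv2.resize(im[y0:y0+135,x0:x0+180],(800,600),interpolation=cv2.INTER_CUBIC))
E
```

```text
time: 5.63
tool_pos: [0.467, -0.1885, 0.2174]
tool_rot: [-3.134, -0.011, -1.11]
contact_force: [-0.0, 0.2, -0.5]
opening: 0.0006
t 5.63 tcp [ 0.467  -0.1885  0.2174] jig mm [ -1.2  81.7 217.4] yaw rel deg -61.66 F [-0.   0.2 -0.5] open 0.0006
tool shift mm [ 2.1 -0.2  2.4] turn -61.7
```

View pics/side3c.png

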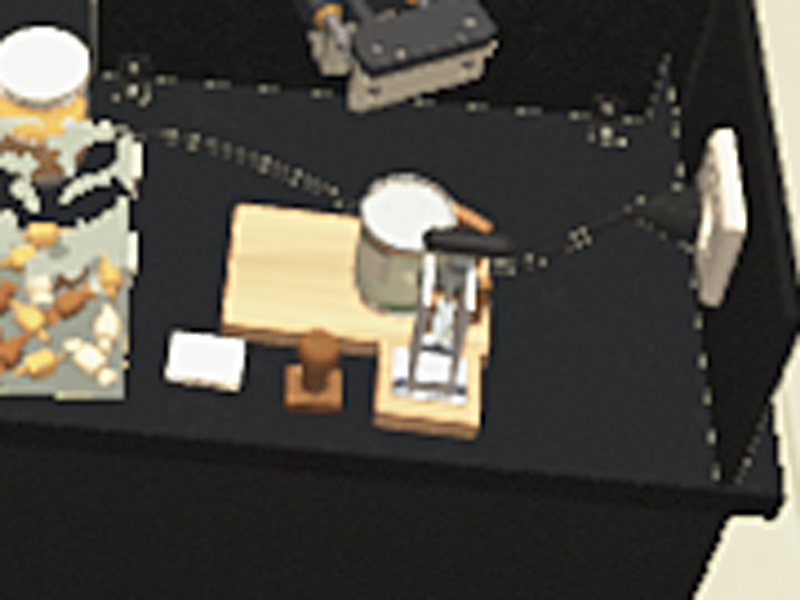

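View pics/top3c.png

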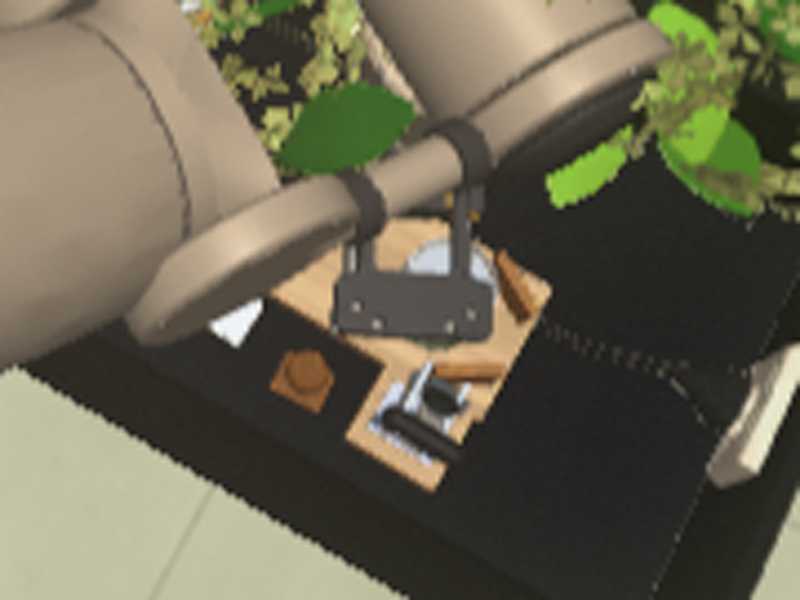

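```bash
python3 - <<'E'
from h import *
p=np.load("jig.npy");k=.225
w=ray_z("side",np.array((409,213))*k+(240,190),.09);d=w[:2]-p[:2];c,s=np.cos(p[2]),np.sin(p[2]);print(c*d[0]+s*d[1],-s*d[0]+c*d[1])
E
python3 -m pendant '[[[0,0,0],-7],[[0,0,0],-14],[[1,0,0],-21],[[1,0,0],-28],[[1,0,0],-35],[[1,0,0],-42],[[1,0,0],-49],[[1,0,0],-56],[[1,0,0],-61.7],[[1,0,0],-61.7]]'
python3 g.py 0 80 34
```

```text
0.00082778955389675 0.023404968448141727
time: 6.57
tool_pos: [0.4673, -0.1889, 0.2172]
tool_rot: [3.136, -0.011, -0.038]
contact_force: [-0.7, 0.1, -0.9]
opening: 0.0006
t 6.57 tcp [ 0.4673 -0.1889  0.2172] jig mm [ -0.9  81.3 217.2] yaw rel deg -0.23 F [-0.7  0.1 -0.9] open 0.0006
tool shift mm [ -1.    0.3 183.2] turn -0.2
```

```bash
python3 -m pendant '[[[0,4,40],0],[[0,4,80],0],[[0,4,115],0],[[-1,4,140],0],[[-1,4,160],0],[[-1,4,172],0],[[-1,4,181],0],[[-1,4,183],0],[[-1,4,183],0]]'
python3 g.py 0 47.5 35
```

```text
time: 7.32
tool_pos: [0.4681, -0.1939, 0.0342]
tool_rot: [3.136, -0.01, -0.041]
contact_force: [0.7, 0.7, -0.2]
opening: -0.0002
t 7.32 tcp [ 0.4681 -0.1939  0.0342] jig mm [ 0.1 76.4 34.2] yaw rel deg -0.38 F [ 0.7  0.7 -0.2] open -0.0002
tool shift mm [ 0.1 28.9 -0.7] turn -0.4
```

```bash
python3 -m pendant '[[[0,3,0],0],[[0,6,0],0],[[0,9,0],0],[[0,12,0],0],[[0,15,0],0],[[0,18,0],0],[[0,20,0],0],[[0,22,0],0],[[0,24,0],0],[[0,24,0],0]]'
python3 g.py 0 47.5 35
```

```text
time: 8.15
tool_pos: [0.4671, -0.2183, 0.0343]
tool_rot: [3.136, -0.01, -0.041]
contact_force: [-0.6, 2.3, 1.4]
opening: 0.0004
t 8.15 tcp [ 0.4671 -0.2183  0.0343] jig mm [-0.1 51.9 34.3] yaw rel deg -0.39 F [-0.6  2.3  1.4] open 0.0004
tool shift mm [ 0.1  4.4 -0.7] turn -0.4
```

```bash
python3 -m pendant '[[[0,1,0],0],[[0,2,0],0],[[0,3,0],0],[[0,3,0],0]]'
python3 g.py
python3 - <<'E'
from h import *
im=robot.read_camera("side")[:,:,::-1]
cv2.imwrite(f"pics/side4c.png",cv2.resize(im[190:325,240:420],(800,600),interpolation=cv2.INTER_CUBIC))
E
```

```text
time: 8.48
tool_pos: [0.4669, -0.2212, 0.0342]
tool_rot: [3.136, -0.01, -0.041]
contact_force: [0.3, 2.7, 2.1]
opening: 0.0005
t 8.48 tcp [ 0.4669 -0.2212  0.0342] jig mm [-0.2 49.  34.2] yaw rel deg -0.39 F [0.3 2.7 2.1] open 0.0005
```

View pics/side4c.png

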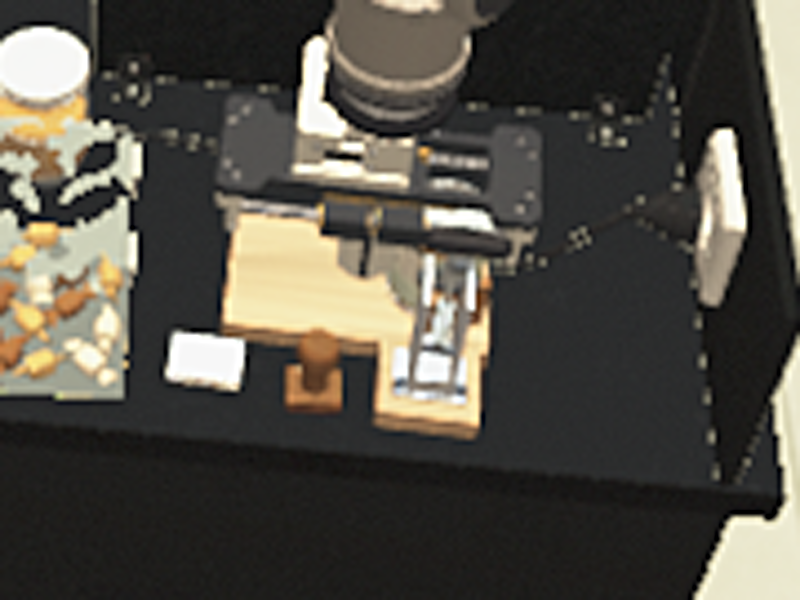

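```bash
for i in 1; do python3 -m pendant '[[[0,0.7,0],0],[[0,1.5,0],0],[[0,1.5,0],0]]'; python3 g.py; done
```

```text
time: 8.78
tool_pos: [0.4668, -0.2214, 0.0343]
tool_rot: [3.138, -0.01, -0.041]
contact_force: [1.3, 8.8, 5.7]
opening: 0.0002
t 8.78 tcp [ 0.4668 -0.2214  0.0343] jig mm [-0.3 48.8 34.3] yaw rel deg -0.39 F [1.3 8.8 5.7] open 0.0002
```

```bash
python3 -m pendant '[[[0,0.7,0],0],[[0,1.5,0],0],[[0,1.5,0],0]]'; python3 g.py
```

```text
time: 9.03
tool_pos: [0.4668, -0.2214, 0.0344]
tool_rot: [3.14, -0.009, -0.041]
contact_force: [1.5, 10.5, 5.5]
opening: 0.0002
t 9.03 tcp [ 0.4668 -0.2214  0.0344] jig mm [-0.3 48.9 34.4] yaw rel deg -0.39 F [ 1.5 10.5  5.5] open 0.0002
```

```bash
python3 -m pendant '[[[0,2,0],0],[[0,3.5,0],0],[[0,3.5,0],0]]'; python3 g.py; python3 -m pendant '[[[0,-6,0],0],[[0,-14,0],0],[[0,-18,-10],0],[[0,-18,-50],0],[[0,-18,-90],0],[[0,-18,-130],0],[[0,-18,-170],0],[[0,-18,-210],0],[[0,-18,-230],0]]'
python3 - <<'E'
from h import *
for n in ("side","top"):
    im=robot.read_camera(n)[:,:,::-1]
    x0,y0=(290,210) if n=="side" else (260,230)
    cv2.imwrite(f"pics/{n}5c.png",cv2.resize(im[y0:y0+90,x0:x0+120],(800,600),interpolation=cv2.INTER_CUBIC))
E
```

```text
time: 9.28
tool_pos: [0.4667, -0.2215, 0.0346]
tool_rot: [-3.138, -0.009, -0.041]
contact_force: [3.3, 19.5, 9.3]
opening: 0.0004
t 9.28 tcp [ 0.4667 -0.2215  0.0346] jig mm [-0.4 48.7 34.6] yaw rel deg -0.4 F [ 3.3 19.5  9.3] open 0.0004
time: 10.03
tool_pos: [0.4664, -0.2052, 0.2707]
tool_rot: [3.14, -0.015, -0.041]
contact_force: [0.4, -0.5, -0.3]
opening: 0.0006
```

View pics/side5c.png

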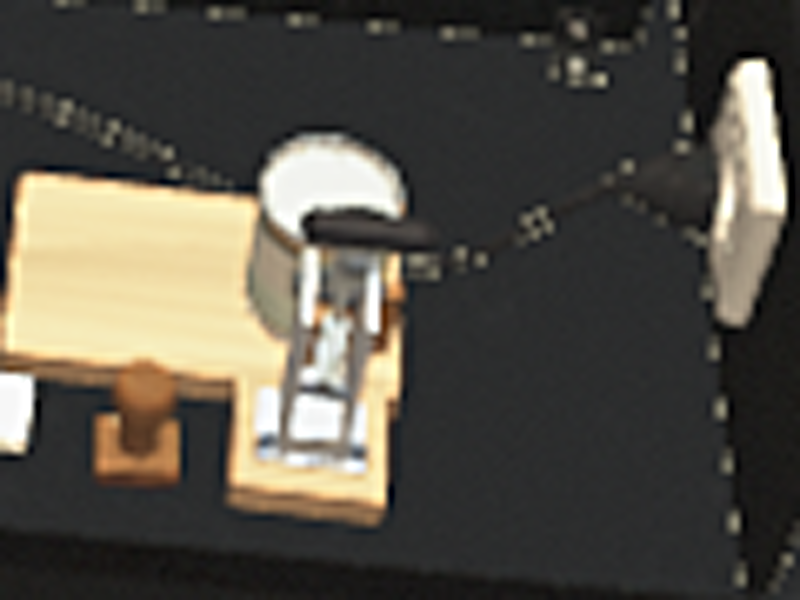

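View pics/top5c.png

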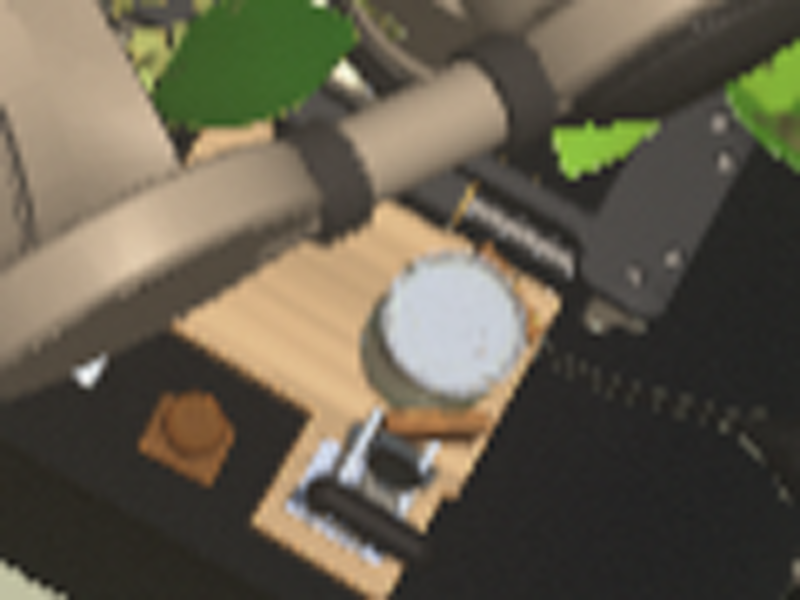

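```bash
python3 - <<'E'
from h import *
p=np.load("jig.npy");c,s=np.cos(p[2]),np.sin(p[2])
for n,uv,o in(("side",(332,188),(290,210)),("top",(453,322),(260,230))):
    w=ray_z(n,np.array(uv)*.15+o,.09);d=w[:2]-p[:2];print(n,(1000*np.array([c*d[0]+s*d[1],-s*d[0]+c*d[1]])).round(1))
    im=cv2.imread(f"pics/{n}5c.png")
    a=np.linspace(0,2*np.pi,60)
    def dr(P,col):
        q=(proj(n,j2w(p,np.array(P)/1000))-o)/.15
        cv2.polylines(im,[np.int32(q)],True,col,1)
    dr(np.c_[28.5*np.cos(a),28.5*np.sin(a),a*0+90],(0,0,255))
    dr(np.c_[28.5*np.cos(a),28.5*np.sin(a),a*0+18],(255,0,0))
    for m in(1,-1):
        # wall top: contact (25,-14), dir
        e=np.array([[m*38,8.5],[m*(25-8),-14-8*1.732],[m*(25-8)+m*8*.866,-14-8*1.732-4],[m*38+m*8*.866,8.5-4]])
        dr(np.c_[e,[60]*4],(0,255,0))
    dr([(-46,130,18),(-46,31,18),(-98,31,18),(-98,-31,18),(-46,-31,18),(-46,-36,18),(51,-36,18),(51,130,18)],(255,0,255))
    cv2.imwrite(f"pics/{n}5o.png",im)
E
```

```text
side [3.1 2.4]
top [0.1 3.4]
```

View pics/top5o.png

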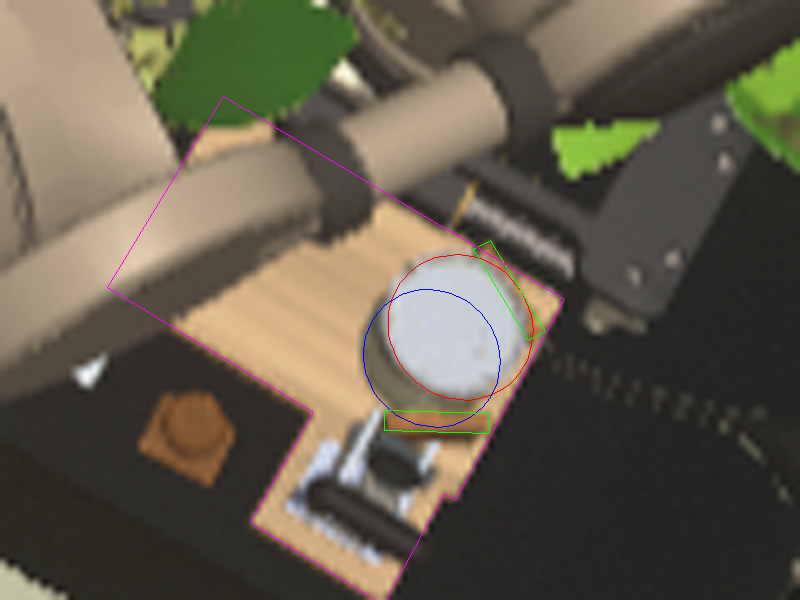

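View pics/side5o.png

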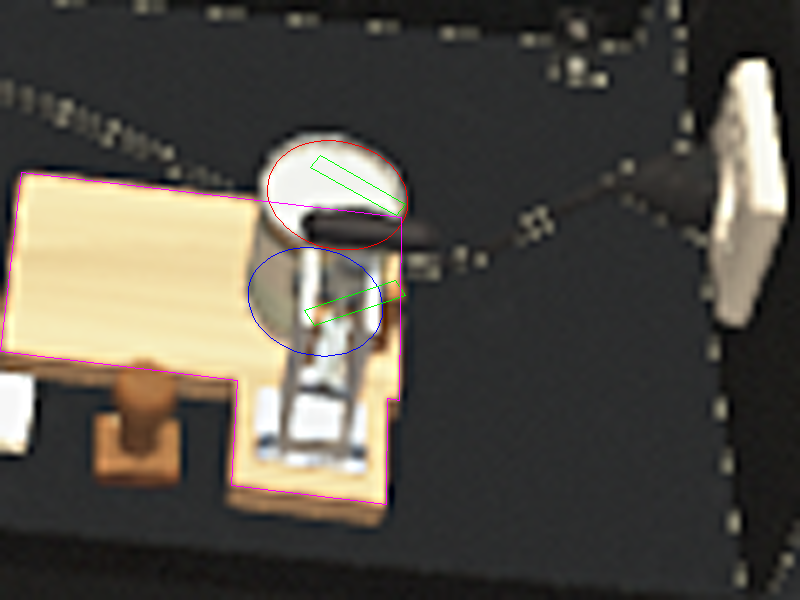

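```bash
python3 - <<'E'
from h import *
p=np.load("jig.npy");c,s=np.cos(p[2]),np.sin(p[2])
a=np.linspace(0,2*np.pi,90)
out=[]
for n,(x0,y0) in(("side",(300,215)),("top",(285,250))):
    im=cv2.imread(f"pics/{n}0.png")[y0:y0+52,x0:x0+52]; im=cv2.resize(im,(400,400),interpolation=cv2.INTER_CUBIC)
    for z,col in((90,(0,0,255)),(18,(255,0,0))):
        q=(proj(n,j2w(p,np.c_[28.5*np.cos(a)+.3,28.5*np.sin(a)+50.7,a*0+z]/1000))-(x0,y0)+.5)*400/52
        cv2.polylines(im,[np.int32(q)],True,col,1)
    out.append(im)
cv2.imwrite("pics/init_o.png",np.hstack(out))
out=[]
for n,(x0,y0) in(("side",(310,220)),("top",(300,255))):
    im=robot.read_camera(n)[:,:,::-1].copy(); cv2.imwrite(f"pics/{n}5.png",im)
    im=cv2.resize(im[y0:y0+52,x0:x0+52],(400,400),interpolation=cv2.INTER_CUBIC)
    for z,col in((90,(0,0,255)),(18,(255,0,0))):
        q=(proj(n,j2w(p,np.c_[28.5*np.cos(a),28.5*np.sin(a),a*0+z]/1000))-(x0,y0)+.5)*400/52
        cv2.polylines(im,[np.int32(q)],True,col,1)
    out.append(im)
cv2.imwrite("pics/now_o.png",np.hstack(out))
E
```

```text
(no output)
```

View pics/init_o.png

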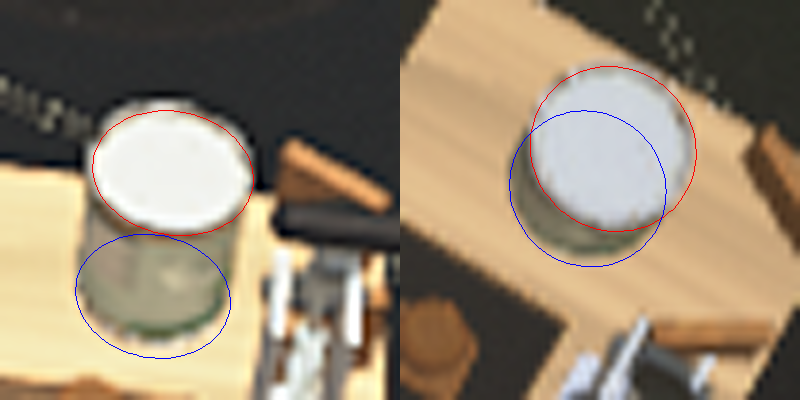

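View pics/now_o.png

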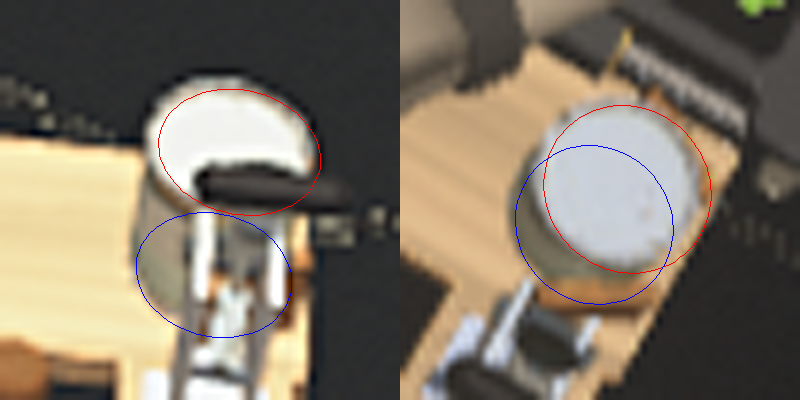

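```bash
python3 - <<'E'
from h import *
from scipy.optimize import least_squares
from scipy.ndimage import map_coordinates,gaussian_filter
p=np.load("jig.npy");c,s=np.cos(p[2]),np.sin(p[2])
a=np.linspace(0,2*np.pi,180,endpoint=False)
def fit(n,f,g,amask):
    im=cv2.imread(f).astype(float); sat=im.min(2); sat=gaussian_filter(sat,.5)
    aa=a[amask(a)]
    def grad(x,r):
        def L(rr):
            q=proj(n,j2w(p,np.c_[rr*np.cos(aa)+x[0],rr*np.sin(aa)+x[1],aa*0+90]/1000))
            return map_coordinates(sat,[q[:,1],q[:,0]],order=1)
        return (L(r-1.5)-L(r+1.5)).mean()
    best=max(((grad((g[0]+dx,g[1]+dy),r),g[0]+dx,g[1]+dy,r) for dx in np.arange(-6,6.1,.5) for dy in np.arange(-6,6.1,.5) for r in(26,27,28,29)))
    return np.round(best,2)
al=lambda a:a>-9
print("top0",fit("top","pics/top0.png",(0,51),al)); print("top5",fit("top","pics/top5.png",(0,2),al))
print("side0",fit("side","pics/side0.png",(0,51),al))
half=lambda a:(np.sin(a)>-.5)&(np.cos(a)>-.6)
print("side0h",fit("side","pics/side0.png",(0,51),half)); print("side5h",fit("side","pics/side5.png",(0,2),half))
E
```

```text
top0 [42.02 -1.   52.5  26.  ]
top5 [41.57 -0.5   4.5  27.  ]
side0 [69.37  3.5  51.5  29.  ]
side0h [66.19  4.5  52.   29.  ]
side5h [68.17  4.5   3.5  29.  ]
```

```bash
python3 - <<'E'
from h import *
from scipy.optimize import minimize
from scipy.ndimage import map_coordinates,gaussian_filter
p0=np.load("jig.npy")
# segments with inward normal (jig)
S=dict(top=[((-46,40),(-46,125),(1,0)),((-96,31),(-50,31),(0,-1)),((-98,-28),(-98,28),(1,0)),((51,-33),(51,25),(-1,0)),((-40,130),(30,130),(0,-1)),((0,-36),(45,-36),(0,1))],
 side=[((-46,85),(-46,125),(1,0)),((-96,31),(-50,31),(0,-1)),((51,85),(51,126),(-1,0)),((-40,130),(45,130),(0,-1)),((-96,-31),(-55,-31),(0,1))])
def score(p,cams,det=False):
    o=[]
    for n in cams:
        im=I[n]
        for A,B,N in S[n]:
            t=np.linspace(0,1,40)[:,None]; P=np.array(A)*(1-t)+np.array(B)*t; N=np.array(N)
            def L(k):
                q=proj(n,j2w(p,np.c_[P+k*N,np.full(40,18)]/1000)); return map_coordinates(im,[q[:,1],q[:,0]],order=1)
            o.append((L(1.5)-L(-1.5)).mean())
    return o if det else -sum(o)
I={n:gaussian_filter(cv2.imread(f"pics/{n}0.png").astype(float).mean(2),.7) for n in S}
for cams in(["top"],["side"],["top","side"]):
    best=None
    for d in [(0,0,0),(.003,0,0),(-.003,0,0),(0,.003,0),(0,-.003,0),(.002,.002,.01),(-.002,.002,-.01)]:
        r=minimize(score,p0+d,args=(cams,),method="Nelder-Mead",options=dict(initial_simplex=[p0+d,p0+d+[.002,0,0],p0+d+[0,.002,0],p0+d+[0,0,.01]],xatol=1e-4))
        if best is None or r.fun<best.fun: best=r
    d=best.x-p0; print(cams,best.fun.round(1),(1000*d[:2]).round(1),np.degrees(d[2]).round(2),np.round(score(best.x,cams,True)))
E
```

```text
['top'] -313.5 [0.7 1.8] 0.09 [51. 56. 54. 42. 57. 55.]
['side'] -358.9 [3.  2.1] 0.47 [42. 73. 65. 80. 99.]
['top', 'side'] -662.8 [1.2 1.7] 0.11 [49. 56. 52. 42. 57. 55. 44. 73. 56. 79. 99.]
```

```bash
python3 - <<'E'
import numpy as np
p=np.load("jig.npy"); np.save("jig.npy",p+[.0012,.0018,np.radians(.1)])
E
python3 g.py -132 0 250
```

```text
t 10.23 tcp [ 0.4652 -0.2044  0.2651] jig mm [ -3.5  63.9 265.1] yaw rel deg -0.51 F [-0.5 -0.3  0.4] open 0.0003
tool shift mm [-128.    65.1   13.7] turn -0.5
```

```bash
python3 -m pendant '[[[-20,10,0],0],[[-52,26,0],0],[[-84,42,0],0],[[-116,58,0],0],[[-128,65,0],0],[[-128,65,25],0],[[-128,65,55],0],[[-128,65,75],0],[[-128,65,80],0],[[-128,65,80],0]]'
python3 g.py -105 0 185
python3 - <<'E'
from h import *
o=[]
for n in ("side","top"):
    im=robot.read_camera(n)[:,:,::-1]
    x0,y0=(290,210) if n=="side" else (260,230)
    o.append(cv2.resize(im[y0:y0+120,x0:x0+80],(400,600),interpolation=cv2.INTER_CUBIC))
cv2.imwrite(f"pics/6c.png",np.hstack(o))
E
```

```text
time: 11.07
tool_pos: [0.3342, -0.2628, 0.1817]
tool_rot: [-3.135, -0.005, -0.041]
contact_force: [0.3, -0.1, 0.8]
opening: 0.0005
t 11.07 tcp [ 0.3342 -0.2628  0.1817] jig mm [-132.6    1.4  181.7] yaw rel deg -0.53 F [ 0.3 -0.1  0.8] open 0.0005
tool shift mm [27.6  1.1 -3.2] turn -0.5
```

View pics/6c.png

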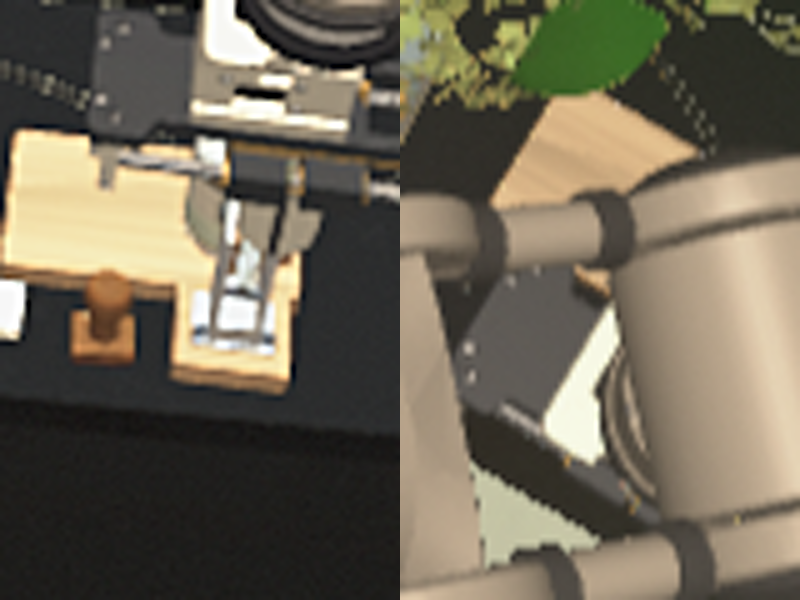

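```bash
python3 - <<'E'
from h import *
p=np.load("jig.npy"); r,t,K=C["side"]; print("cam",-cv2.Rodrigues(r)[0].T@t)
x0,y0=315,225
im=robot.read_camera("side")[:,:,::-1].copy(); im=cv2.resize(im[y0:y0+60,x0:x0+60],(600,600),interpolation=cv2.INTER_CUBIC)
def pt(P,col):
    q=(proj("side",j2w(p,np.array(P)/1000))-(x0,y0)+.5)*10
    for u in q: cv2.circle(im,tuple(int(v) for v in u),4,col,-1)
pt([(-102,-25,192),(-102,25,192)],(0,0,255)); pt([(-62,0,106)],(0,255,0))
pt([(-142,20,182),(-142,-18,182),(-123,20,182),(-123,-18,182)],(255,0,0))
pt([(-50,18,114),(-50,-18,114),(-86,18,114),(-86,-18,114)],(255,255,0))
cv2.imwrite("pics/6d.png",im)
E
```

```text
cam [-0.3655861  -0.12930008  1.09711718]
```

View pics/6d.png

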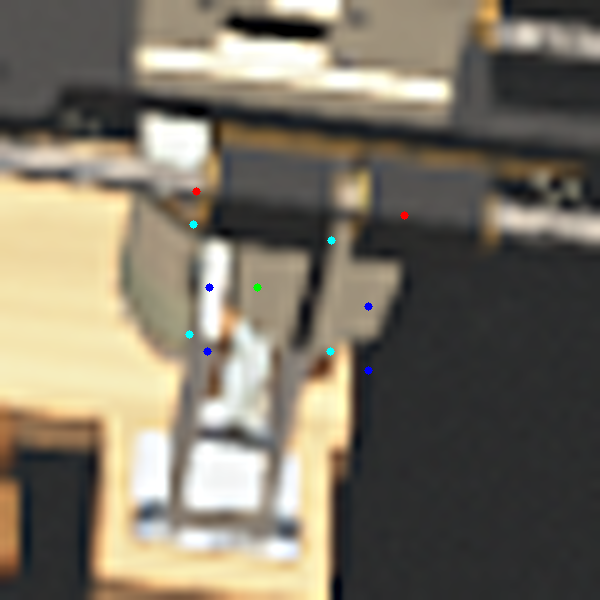

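```bash
python3 -m pendant '[[[5,1,-2],0],[[10,1,-2],0],[[15,1,-2],0],[[20,1,-2],0],[[25,1,-2],0],[[30,1,-2],0],[[30,1,-2],0]]'
python3 g.py
```

```text
time: 11.8
tool_pos: [0.3667, -0.2665, 0.1868]
tool_rot: [-3.14, -0.01, -0.041]
contact_force: [-2.3, 0.1, 1.4]
opening: 0.0005
t 11.8 tcp [ 0.3667 -0.2665  0.1868] jig mm [-100.    -1.3  186.8] yaw rel deg -0.47 F [-2.3  0.1  1.4] open 0.0005
```

```bash
python3 -m pendant '[[[7,-1,2],0],[[14,-1,2],0],[[21,-1,2],0],[[28,-1,2],0],[[35,-1,2],0],[[42,-1,2],0],[[49,-1,2],0],[[56,-1,2],0],[[62,-1,2],0],[[66,-1,2],0]]'
python3 g.py
python3 - <<'E'
from h import *
im=robot.read_camera("side")[:,:,::-1]
x0,y0=(290,190)
cv2.imwrite(f"pics/7c.png",cv2.resize(im[y0:y0+90,x0:x0+120],(800,600),interpolation=cv2.INTER_CUBIC))
E
```

```text
time: 12.63
tool_pos: [0.4337, -0.2682, 0.1855]
tool_rot: [-3.14, -0.011, -0.04]
contact_force: [-0.2, 0.2, 0.0]
opening: 0.0004
t 12.63 tcp [ 0.4337 -0.2682  0.1855] jig mm [-33.   -0.9 185.5] yaw rel deg -0.46 F [-0.2  0.2  0. ] open 0.0004
```

View pics/7c.png

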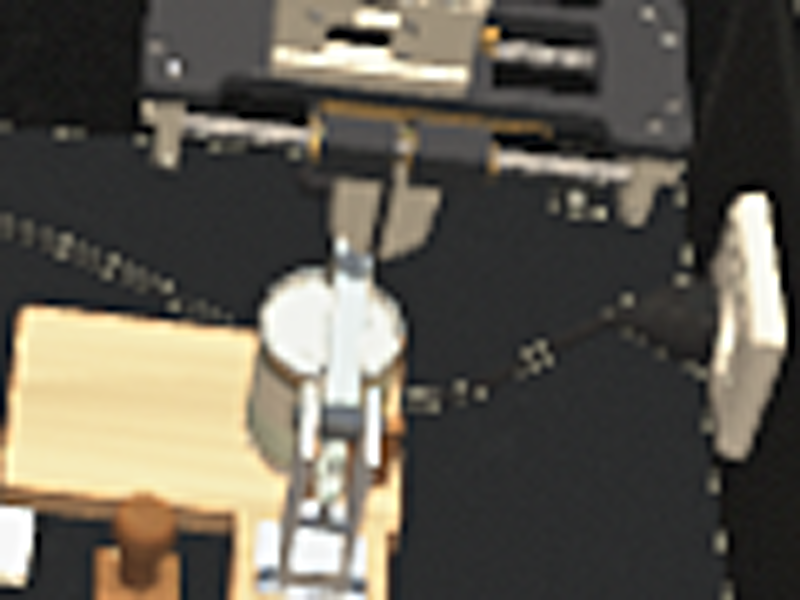

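```bash
python3 -m pendant '[[[-15,0,-10],0],[[-30,0,-40],0],[[-50,0,-75],0],[[-70,-15,-100],0],[[-90,-40,-120],0],[[-100,-75,-120],0],[[-105,-110,-120],0],[[-105,-145,-120],0],[[-105,-170,-120],0],[[-105,-170,-120],0]]'
python3 g.py
python3 - <<'E'
from h import *
p=np.load("jig.npy")
for n in ("side","top"):
    im=robot.read_camera(n)[:,:,::-1].copy()
    x0,y0=(290,190) if n=="side" else (260,230)
    im=cv2.resize(im[y0:y0+90,x0:x0+120],(800,600),interpolation=cv2.INTER_CUBIC)
    ph=2.0-np.radians(25)
    for y in(-25,25):
        q=(proj(n,j2w(p,np.array([(-62+95*np.sin(ph),y,106+95*np.cos(ph))])/1000))[0]-(x0,y0)+.5)/.15
        cv2.circle(im,(int(q[0]),int(q[1])),4,(0,0,255),1)
    cv2.imwrite(f"pics/{n}8c.png",im)
E
```

```text
time: 13.52
tool_pos: [0.3339, -0.0909, 0.305]
tool_rot: [-3.139, -0.013, -0.037]
contact_force: [-0.2, -0.1, 0.3]
opening: 0.0005
t 13.52 tcp [ 0.3339 -0.0909  0.305 ] jig mm [-138.4  173.2  305. ] yaw rel deg -0.27 F [-0.2 -0.1  0.3] open 0.0005
```

View pics/side8c.png

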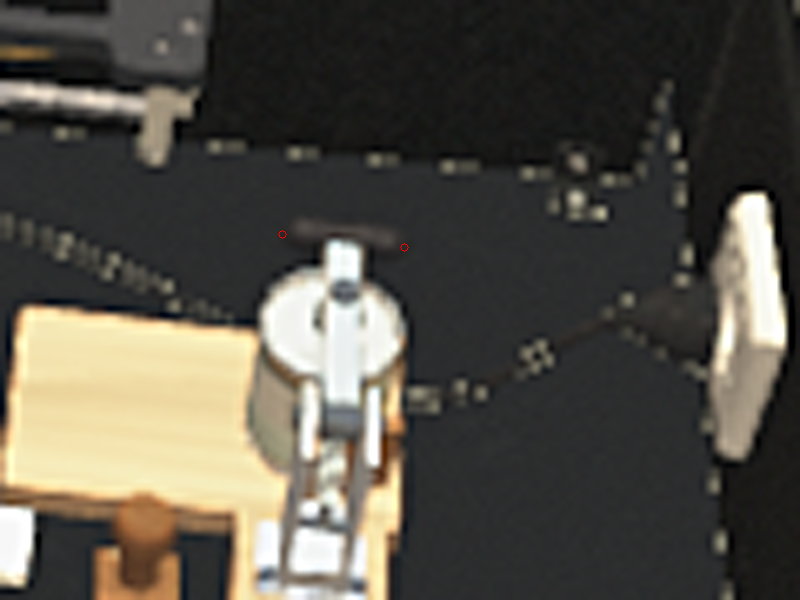

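View pics/top8c.png

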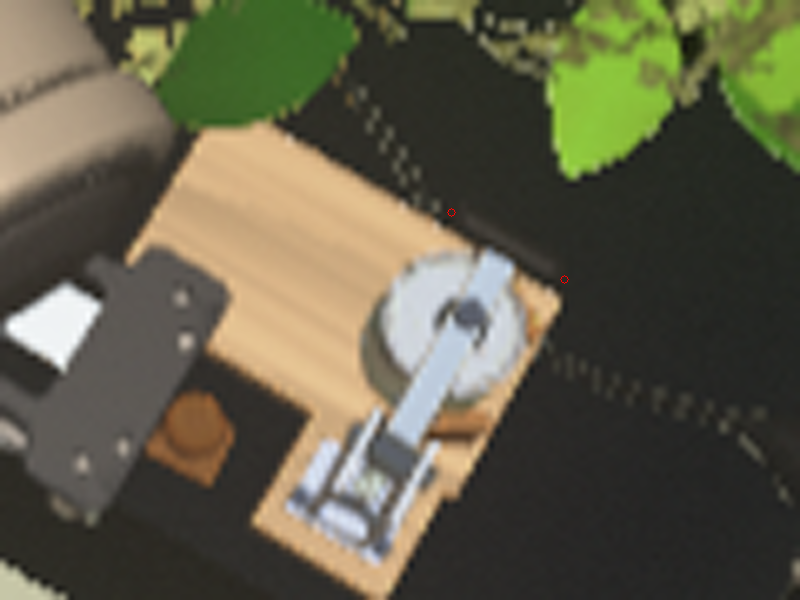

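```bash
python3 -c "
from cell import robot
print(robot.hand_in())"
```

```text
the job is handed in; nothing more can be done
None
```

The tin is home in the vee as far as I can measure, and the clamp lever has snapped over onto its lid. I handed the job in at about 13.5 s; it reported no verdict.

I pushed the silver/green tin home in two low pushes with the fingers shut, turning the gripper in between because its body would have come too close to the flip-lid bin. I then pushed the black handle towards jig +x until it snapped over, and drew the arm clear.

**Tin position:**
- **Force:** the tin stopped hard. The force rose from about 3 N to 20 N with almost no further travel.
- **Fingers:** where the fingertips stopped puts the tin within about 1 mm of home.
- **Pictures:** these read 1.5 to 3 mm short of home (jig +y), after correcting my first jig fit by about 2 mm. They disagree slightly with the finger position, but both are inside the 5 mm limit.

**Clamp:** the force on the fingers dropped to about 0 N when the lever snapped over. In both cameras the handle lies close to where it should for 2.0 rad, with the pad on the lid. I could not measure how hard it presses.

**Other things:** the stamp and labels look unmoved. I did not measure the honey jar, ball or sign again, but the arm did not work near them.

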